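# Take the clutch coil off its post and lay it in the parts tray

### The job

Slide the copper-wound clutch coil straight up off its post on the three-post holder and set it down flat inside the red parts tray, without dropping it, and let go. Leave the blue and the white tape rolls where they are on their posts.

Things in the scene. Friction and masses are not known exactly. Their poses are not given: they have to be found in the camera images.
- coil_mid (a point): clutch coil, to be taken: rigid ring, copper winding on a black core with black edges, 60 mm outside, 30 mm bore, 40 mm tall, 0.25 kg. Point: its centre, half-way up; z: ring axis, upright at start. Smooth outside, pinch from above across the diameter, any direction. Loose round a 16 mm upright post, resting 27 mm above the bench; the post ends 77 mm up, so lift over 50 mm to clear it. Which post varies.
- blue_mid (a point): roll of blue masking tape, a bystander on another post: ring 62 mm outside, 30 mm bore, 36 mm tall. Point: its centre, half-way up; z: ring axis. All three rings stand on one fixed grey round holder (disc 230 mm across, 15 mm thick) whose three equal steel posts form a triangle with 120 mm sides, each with a 44 mm collar that the ring rests on, 27 mm above the bench.
- white_mid (a point): roll of white masking tape, a bystander on the third post: ring 62 mm outside, 30 mm bore, 36 mm tall. Point: its centre, half-way up; z: ring axis.
- tray_floor (a point): red open parts tray, fixed on the bench: 190 mm (its x) by 170 mm (its y) outside, walls 4 mm thick, their top 25 mm above the bench. Point: centre of its inner floor, 4 mm above the bench; z up. A coil lying flat in it has its centre 20 mm above this point.

How it is judged:
On the way:
1. the coil is lifted clear above the end of its post (height (world z) of coil_mid above 0.098 m), for 0.1 s.
At the end, for the whole second after the job is handed in: The coil lies at rest inside the tray, flat (within 10 degrees, either end up) on its floor (centre 20 mm above the floor within 6 mm), let go; both tape rolls are on their posts within 20 mm of where they began (x of coil_mid in the frame of tray_floor between -0.068 and 0.068 m and y of coil_mid in the frame of tray_floor between -0.058 and 0.058 m and z of coil_mid in the frame of tray_floor between 0.014 and 0.026 m and (angle between coil_mid's own z axis and vertical below 0.17 rad or angle between coil_mid's own z axis and vertical above 2.97 rad) and linear speed of coil below 0.02 m/s and distance of each of blue_mid, white_mid from where it was at the start of the episode below 0.02 m); the robot touches nothing.
It fails at once if the coil is dropped (it falls faster than 0.7 m/s, a drop of more than about 25 mm, with no finger on it) (linear speed of coil above 0.7 m/s and contact force between the fingers and coil below 0.05 N).
It fails at once if a tape roll is moved more than 20 mm (distance of any of blue_mid, white_mid from where it was at the start of the episode above 0.02 m).
It also fails if it takes over 40 s, if anything falls off the work surface, if the arm or the gripper's body presses on something with over 40 N, if the wrist force passes 120 N, or if a joint passes its speed limit or range.

### The arm

A 7-joint arm with a two-finger parallel gripper is mounted at the origin on the work surface. World frame = base frame: x ahead of the robot, y to its left, z up, the work surface at z = 0. Lengths are in m, angles in rad, forces in N, time in s.
With the tool pointing down it reaches from about 0.4 to 0.875 m from the base axis. Payload 4.4 kg.
Tool frame: the origin (TCP) lies between the finger pads; the fingertips stand 8 mm ahead of it and the grasp point (between the pads) lies 11 mm behind it (robot.finger_overhang is the distance from the TCP to the fingertips, in m); z points along the fingers, y is the direction in which the jaws open and shut (so a half turn about z gives the same grasp; the last joint's range is limited). The gripper opens to 85 mm and grips with 20 to 120 N. Pads are 22 mm wide; open, the fingers measure 114 mm over their backs; the gripper's body (76 mm by 85 mm) begins 54 mm behind the grasp point. The pads swing forward as they close: fully open they stand 13 mm farther back than shut.
Start: joints at [-1.255, 0.628, 0.038, 1.517, -0.027, 0.996, -0.02], TCP at [0.242, 0.603, 0.239] pointing down, gripper open.
Joint ranges: [-3.06, 3.06], [-0.37, 2.12], [-1.25, 1.32], [0.18, 2.47], [-1.1, 4.24], [0.23, 1.98], [-2.94, 2.94]. Speed limits (rad/s): [2.57, 2.57, 3.14, 3.14, 3.14, 3.14, 3.14].

### API

Orientations are given as a 3x3 rotation matrix whose columns are the frame's x, y, z axes.
In Python, from plant import get_state, vision, robot gives the robot as it stands. The module is installed in compiled form; this text tells all that it offers.
- The arm moves only by the tool jog_arm, never from a script. Its argument "plan" is a list of rows, each a list of 7 numbers: the opening, from 0 (shut) to 1 (fully open), then the shift along the world's x, y, z in mm, then the turn, a rotation vector about the world's x, y, z in rad. In form: [[fingers, x, y, z, ax, ay, az], ...]. A call has 1 to 20 rows; each row is the pose to reach, as a shift and turn from the pose measured when the call began; what a row does not reach only later rows make up. A row lasts 1/8 s, in which the tool goes at most 62.5 mm and 10.7 degrees, less where a joint would pass 70% of its speed; a pose out of reach is approached as far as the arm can. A call with a gripper value outside its range is refused whole. The fingers move at their own pace and stop on an object; "newtons" is the grip in N (left out, the last holds). Time passes only in rows, so rows that repeat a pose let the fingers close. It gives the time, the measured TCP pose, the force and the opening at its end, in the units of the state.
- get_state(): the state, without advancing time (a new reading comes with each control period).
- vision.snapshot(name): name is "scene" or "top" or "wrist"; returns the picture (480x640x3 uint8, red, green, blue); there is no depth.
- vision.camera_info(name): a dict with "intrinsics" (3x3 intrinsics, pixels), "R" (3x3) and "t" (3): a world point X has camera coordinates R X + t; the wrist camera has in their place "hand_eye" (4x4, takes a point from camera to tool coordinates, whose origin is the TCP and whose axes are the flange's). Camera axes: x right, y down, z forward; pixel columns grow to the right and rows downward; lengths in m; the calibration is good to about 2 mm. A picture is of the moment at which its call begins: read the wrist's pose just before it. camera_info takes no time and is no camera call.
- robot.close_job(): hands the job in, once; it reports no verdict.
The state is a dict: "t": time; "joint_positions": joint angles; "dq": joint speeds; "tau": joint torques, N m; "tcp_pos": TCP position; "tool_rot": TCP orientation; "contact_force": force on the tool from outside, world axes, zero at the start; "torque": the same for the moment, N m; "finger_gap": finger opening in m.
Only numpy, scipy, OpenCV 4.12 (cv2) and the standard library are available. Lean on these libraries where they do the work, as an engineer would, in place of code of your own. Each camera call takes 0.05 s, during which the arm holds its last target.

## Working session

There is one attempt and no reset: what is moved stays moved. The work goes in short steps, Python scripts to look and compute and a tool call to move; the robot and the scene stay as the last step left them, time stands still between calls to the robot, and variables do not carry over. Pictures are saved under pics/ and viewed, and the job is handed in when it is done.

Besides the shell and the picture viewer there is one more tool, called after "Call:" as name(argument=value, ...), one argument or row to a line, values as JSON. jog_arm: Moves the arm, as the interface text tells. Its arguments: {"type":"object","properties":{"plan":{"type":"array","items":{"type":"array","items":{"type":"number"}}},"newtons":{"type":"number"}},"required":["plan"]}

```bash
mkdir -p pics; python3 - <<'E'
from plant import get_state, vision, robot
import cv2
s=get_state(); print(s['t'],s['tcp_pos'],s['tool_rot'],s['finger_gap'],robot.finger_overhang)
for n in ['scene','top']:
    im=vision.snapshot(n); cv2.imwrite(f'pics/{n}0.png',im[:,:,::-1])
    print(n,vision.camera_info(n))
print(vision.camera_info('wrist'))
E
```

```text
0.0 [0.24194202 0.60264206 0.23838438] [[-9.27998325e-01  3.72583775e-01 -6.62632348e-04]
 [ 3.72584361e-01  9.27996614e-01 -1.78293031e-03]
 [-4.93703314e-05 -1.90144279e-03 -9.99998191e-01]] 0.08576880820052936 0.008
scene {'intrinsics': array([[503.43784982,   0.        , 313.72344483],
       [  0.        , 503.43784982, 241.37570777],
       [  0.        ,   0.        ,   1.        ]]), 'R': array([[ 0.42823398,  0.90354996, -0.01459909],
       [ 0.49152427, -0.24645177, -0.83526368],
       [-0.75830044,  0.35051248, -0.54965576]]), 't': array([-0.20183265, -0.21139243,  1.16479619])}
top {'intrinsics': array([[564.97372986,   0.        , 322.98816717],
       [  0.        , 564.97372986, 236.363304  ],
       [  0.        ,   0.        ,   1.        ]]), 'R': array([[-0.01871723, -0.99973289,  0.01355811],
       [-0.98450272,  0.01606377, -0.17463202],
       [ 0.17436758, -0.01661662, -0.98454042]]), 't': array([-0.02225109,  0.56283023,  0.77815406])}
{'intrinsics': array([[366.3643698 ,   0.        , 319.54160581],
       [  0.        , 366.3643698 , 238.62293341],
       [  0.        ,   0.        ,   1.        ]]), 'hand_eye': array([[ 5.61183899e-04, -9.50723527e-01, -3.10039448e-01,
         7.97715075e-02],
       [ 9.99999837e-01,  5.00088240e-04,  2.76539492e-04,
        -4.06549758e-04],
       [-1.07865520e-04, -3.10039553e-01,  9.50723653e-01,
        -1.34469323e-01],
       [ 0.00000000e+00,  0.00000000e+00,  0.00000000e+00,
         1.00000000e+00]])}
```

View pics/scene0.png

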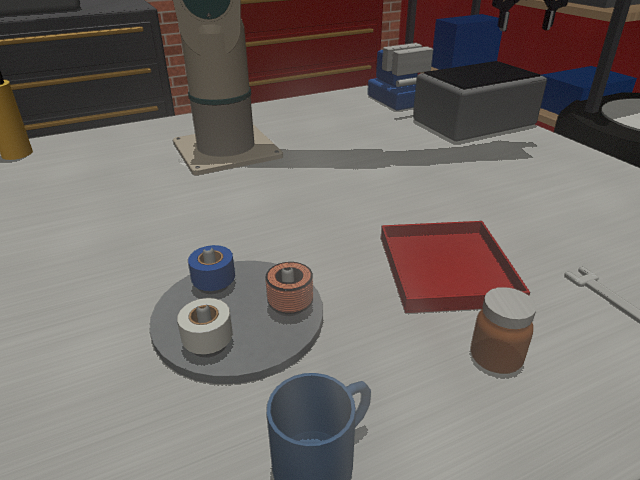

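View pics/top0.png

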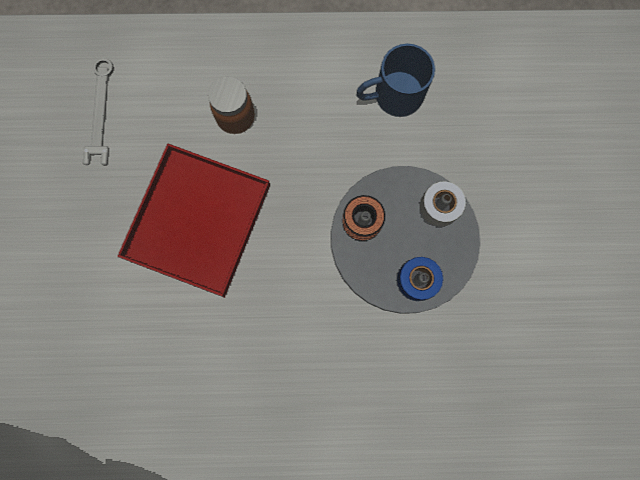

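The scene view shows the coil at about (289,287), blue at (212,268), white at (205,325) and the tray at about (453,262). In the top view they are at (364,217), (421,279), (444,202) and (195,220). I'll zoom in for the edges.

```bash
python3 - <<'E'
import cv2,numpy as np
a=cv2.imread('pics/top0.png')[180:255,325:405]; b=cv2.imread('pics/scene0.png')[250:325,250:330]
r=lambda x:cv2.resize(x,(400,375),interpolation=cv2.INTER_NEAREST)
cv2.imwrite('pics/crop.png',np.hstack([r(a),r(b)]))
E
```

```text
(no output)
```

View pics/crop.png

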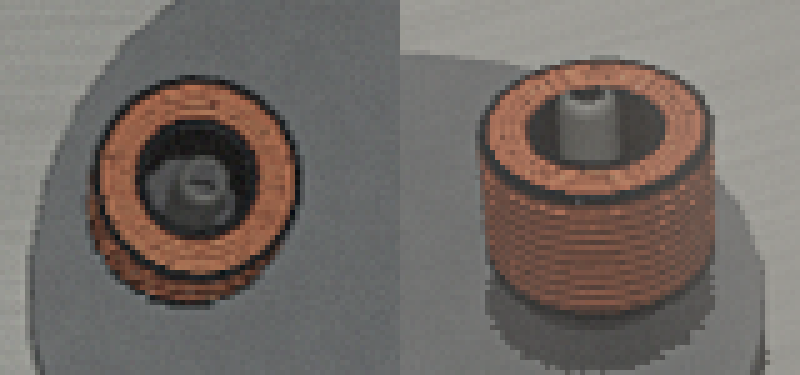

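```bash
cat > h.py <<'E'
import cv2,numpy as np
from plant import vision
def PM(n):
    c=vision.camera_info(n); return c['intrinsics']@np.c_[c['R'],c['t']]
def tri(p,q):
    X=cv2.triangulatePoints(PM('top'),PM('scene'),np.array(p,float).reshape(2,1),np.array(q,float).reshape(2,1))[:,0]
    X=X[:3]/X[3]
    e=[np.linalg.norm((lambda u:u[:2]/u[2])(PM(n)@np.r_[X,1])-z) for n,z in(('top',p),('scene',q))]
    return X,e
def ray(n,p,z):
    c=vision.camera_info(n); C=-c['R'].T@c['t']; d=c['R'].T@np.linalg.inv(c['intrinsics'])@np.r_[p,1]
    return C+d*(z-C[2])/d[2]
E
python3 - <<'E'
from h import *
res={}
for n in ('top','scene'):
    im=cv2.imread(f'pics/{n}0.png'); hsv=cv2.cvtColor(im,cv2.COLOR_BGR2HSV)
    cop=cv2.inRange(hsv,(3,90,70),(16,255,255))
    roi=np.zeros(cop.shape,np.uint8)
    if n=='top': roi[185:250,335:395]=255
    else: roi[255:320,260:320]=255
    m=cop&roi
    m=cv2.morphologyEx(m,cv2.MORPH_CLOSE,np.ones((2,2)))
    cs,h=cv2.findContours(m,cv2.RETR_CCOMP,cv2.CHAIN_APPROX_NONE)
    holes=[c for c,hh in zip(cs,h[0]) if hh[3]>=0 and cv2.contourArea(c)>60]
    e=[cv2.fitEllipse(cv2.convexHull(c)) for c in holes]; print(n,'bore',e)
    res[n]=e[0][0]
    red=cv2.inRange(hsv,(0,150,60),(4,255,255))|cv2.inRange(hsv,(174,150,60),(180,255,255))
    if n=='scene': red[:200]=0
    cs,_=cv2.findContours(red,cv2.RETR_EXTERNAL,cv2.CHAIN_APPROX_NONE)
    c=max(cs,key=cv2.contourArea); print('tray',cv2.contourArea(c),cv2.approxPolyDP(cv2.convexHull(c),4,True)[:,0].tolist())
X,e=tri(res['top'],res['scene']); print('bore top',X,e, 'expect z .067')
print('outer by hand',tri((364.4,215.6),(289.3,276.2)))
for nm,p in(('white',(444.5,201.5)),('blue',(421.5,278.5))): print(nm,ray('top',p,.063))
for p in ((167,145),(270,182),(225,296),(119,255)): print(ray('top',p,.025))
E
```

```text
top bore [((361.43017578125, 233.71022033691406), (7.835848331451416, 21.416032791137695), 101.97228240966797), ((364.97637939453125, 216.19454956054688), (25.909366607666016, 26.128368377685547), 114.1812973022461)]
tray 13431.5 [[167, 144], [268, 181], [222, 295], [118, 256]]
scene bore [((289.8838195800781, 276.33001708984375), (18.901506423950195, 29.48182487487793), 86.40876007080078)]
tray 5259.5 [[512, 286], [484, 295], [423, 297], [402, 271], [397, 237], [478, 233]]
bore top [ 0.56688647 -0.08522016  0.04908989] [np.float64(2.531593096181847), np.float64(3.47741051029265)] expect z .067
outer by hand (array([ 0.58924252, -0.09122242,  0.06673567]), [np.float64(0.7679004875838952), np.float64(1.0839266901916202)])
white [ 0.60884061 -0.21045528  0.063     ]
blue [ 0.49669409 -0.17120465  0.063     ]
[0.71429123 0.20626601 0.025     ]
[0.65272111 0.04715786 0.025     ]
[0.47955992 0.11400949 0.025     ]
[0.54343253 0.27263788 0.025     ]
```

The coil's top face triangulates to (0.589,-0.091,0.0667), against 0.067 expected. The post spacings come out at 119–122 mm, against 120. Next I'll check the tray in two views.

```bash
python3 - <<'E'
from h import *
a=cv2.imread('pics/scene0.png')[210:320,370:540]; b=cv2.imread('pics/top0.png')[135:305,105:285]
cv2.imwrite('pics/tr.png',np.vstack([cv2.resize(a,(510,330))[:, :]])); 
cv2.imwrite('pics/tr2.png',cv2.resize(b,(540,510)))
E
```

```text
(no output)
```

View pics/tr.png

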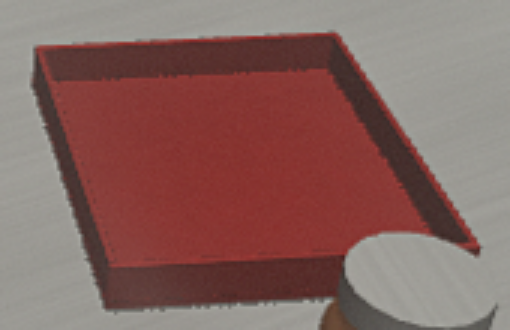

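View pics/tr2.png

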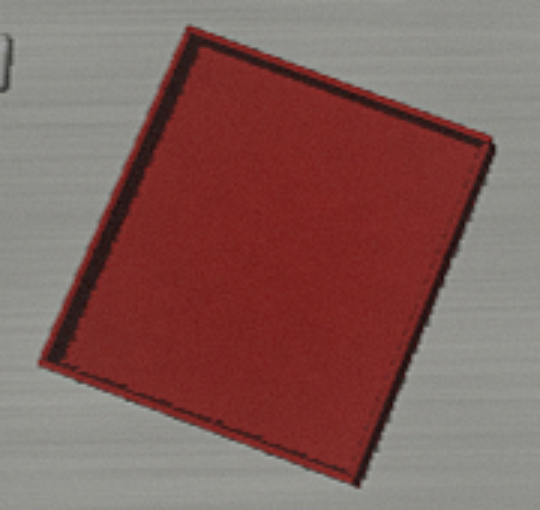

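```bash
python3 - <<'E'
from h import *
T=[(167.7,144),(269.3,181),(224.3,296.3),(119,256)]; S=[(529.3,292.7),(405.7,299.3),(382,225.3),(481.7,221.3)]
X=[]
for p,q in zip(T,S):
    x,e=tri(p,q); X.append(x); print(x.round(4),np.round(e,1))
X=np.array(X); print('c',X.mean(0)); print(np.linalg.norm(X-np.roll(X,-1,0),axis=1))
E
```

```text
[0.7164 0.2058 0.0245] [0.4 0.5]
[0.6546 0.0487 0.0251] [0.3 0.5]
[0.4802 0.117  0.0261] [1.7 1.9]
[0.5426 0.2735 0.025 ] [0.8 0.9]
c [0.59846736 0.16126256 0.02519288]
[0.1688905  0.18724258 0.16851607 0.18653053]
```

Tray rim corners triangulate to z≈0.025 with sides of 0.187 by 0.169, so the tray centre is (0.598,0.161). The present jaw direction is clear of both rolls, so I'll keep it and move over the coil.

Call:
jog_arm(
  plan=[
    [1,20,-40,0,0,0,0],
    [1,43,-87,0,0,0,0],
    [1,68,-135,0,0,0,0],
    [1,92,-184,0,0,0,0],
    [1,117,-234,0,0,0,0],
    [1,142,-284,0,0,0,0],
    [1,167,-334,0,0,0,0],
    [1,192,-384,0,0,0,0],
    [1,217,-434,0,0,0,0],
    [1,242,-484,0,0,0,0],
    [1,267,-534,0,0,0,0],
    [1,292,-584,0,0,0,0],
    [1,315,-630,0,0,0,0],
    [1,333,-666,0,0,0,0],
    [1,343,-686,0,0,0,0],
    [1,347,-694,0,0,0,0],
    [1,347,-694,0,0,0,0],
    [1,347,-694,0,0,0,0],
  ],
  newtons=40,
)

```text
t: 2.35
tcp_pos: [0.5886, -0.0892, 0.2384]
tool_rot: [[-0.929, 0.37, -0.001], [0.37, 0.929, -0.0], [0.001, -0.001, -1.0]]
contact_force: [0.6, -1.1, 0.0]
finger_gap: 0.0859
```

```bash
python3 - <<'E'
from plant import get_state, vision
import cv2
s=get_state(); print(s['t'],s['tcp_pos'],s['tool_rot'],s['joint_positions'],s['contact_force'])
cv2.imwrite('pics/w1.png',vision.snapshot('wrist')[:,:,::-1])
E
```

```text
2.35 [ 0.58855831 -0.08922399  0.23843801] [[-9.28895118e-01  3.70340763e-01 -1.25645952e-03]
 [ 3.70341493e-01  9.28895590e-01 -4.00730217e-04]
 [ 1.01871298e-03 -8.37555438e-04 -9.99999130e-01]] [ 0.04661673  0.55100478  0.08844046  1.67798205 -0.0576229   0.91635302
  1.34859733] [ 0.60552306 -1.05115519  0.0234805 ]
```

View pics/w1.png

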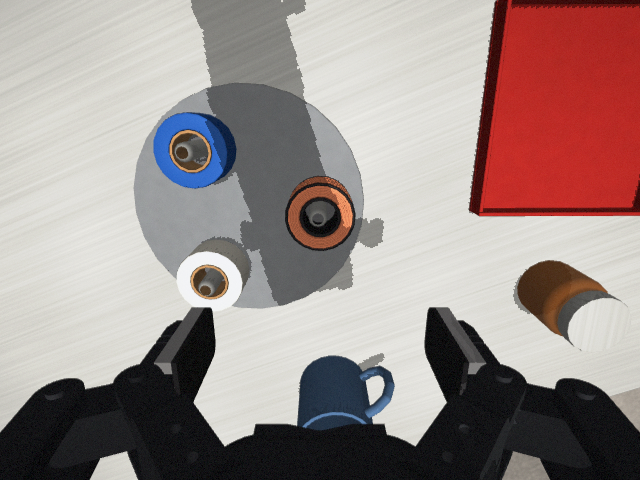

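The wrist view shows the coil's top face at about (320,217), midway between the fingers sideways. I'll cast a ray to it.

```bash
cat >> h.py <<'E'
def wray(s,p,z):
    c=vision.camera_info('wrist'); H=c['hand_eye']; R=s['tool_rot']
    C=R@H[:3,3]+s['tcp_pos']; d=R@H[:3,:3]@np.linalg.inv(c['intrinsics'])@np.r_[p,1]
    return C+d*(z-C[2])/d[2]
E
python3 - <<'E'
from h import *
from plant import get_state
s=get_state()
im=cv2.imread('pics/w1.png'); hsv=cv2.cvtColor(im,cv2.COLOR_BGR2HSV)
m=cv2.inRange(hsv,(3,90,60),(16,255,255)); r=np.zeros_like(m); r[165:260,275:365]=255; m&=r
m=cv2.morphologyEx(m,cv2.MORPH_CLOSE,np.ones((3,3)))
cs,h=cv2.findContours(m,cv2.RETR_CCOMP,cv2.CHAIN_APPROX_NONE)
for c,hh in zip(cs,h[0]):
    if cv2.contourArea(c)>300: 
        e=cv2.fitEllipse(cv2.convexHull(c)); print(hh[3]>=0,e,wray(s,e[0],.067))
cv2.imwrite('pics/wc.png',cv2.resize(im[165:260,275:365],(540,570),interpolation=cv2.INTER_NEAREST))
print(wray(s,(320,217),.067))
print('bore/hand with top ray', ray('top',(364.4,215.6),.067))
E
```

```text
False ((319.8177795410156, 212.33656311035156), (66.28609466552734, 72.8822021484375), 1.234925627708435) [ 0.58499858 -0.08825054  0.067     ]
True ((319.7838439941406, 216.8160858154297), (41.78644943237305, 42.79264450073242), 89.13919830322266) [ 0.58867408 -0.08974427  0.067     ]
[ 0.58889492 -0.08963161  0.067     ]
bore/hand with top ray [ 0.58877571 -0.09222758  0.067     ]
```

View pics/wc.png

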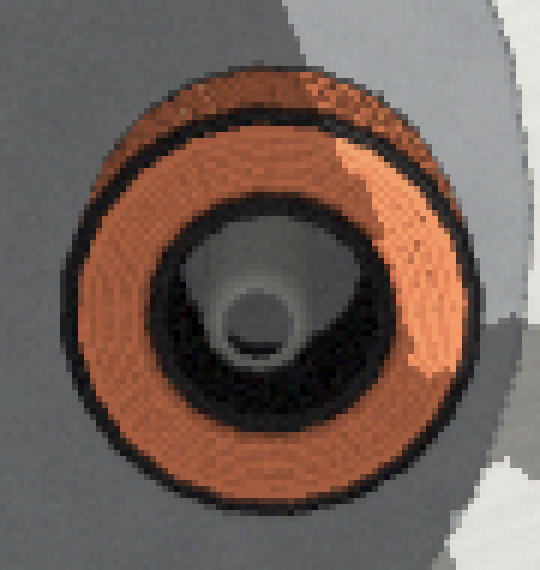

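The wrist ray gives (0.5887,-0.0897), which agrees with the fixed views to within about 2 mm. Next I'll descend to TCP z≈0.040 and close.

Call:
jog_arm(
  plan=[
    [1,0,-1,-20,0,0,0],
    [1,0,-1,-50,0,0,0],
    [1,0,-1,-80,0,0,0],
    [1,0,-1,-110,0,0,0],
    [1,0,-1,-140,0,0,0],
    [1,0,-1,-165,0,0,0],
    [1,0,-1,-182,0,0,0],
    [1,0,-1,-193,0,0,0],
    [1,0,-1,-198,0,0,0],
    [1,0,-1,-198,0,0,0],
    [1,0,-1,-198,0,0,0],
  ],
)

```text
t: 3.78
tcp_pos: [0.5892, -0.0905, 0.0413]
tool_rot: [[-0.929, 0.37, 0.0], [0.37, 0.929, -0.001], [-0.001, -0.001, -1.0]]
contact_force: [-0.3, 0.9, -0.1]
finger_gap: 0.0853
```

Call:
jog_arm(
  plan=[
    [0.8,0,0,0,0,0,0],
    [0.6,0,0,0,0,0,0],
    [0.4,0,0,0,0,0,0],
    [0.2,0,0,0,0,0,0],
    [0,0,0,0,0,0,0],
    [0,0,0,0,0,0,0],
    [0,0,0,0,0,0,0],
  ],
  newtons=40,
)

```text
t: 4.65
tcp_pos: [0.5897, -0.0905, 0.0422]
tool_rot: [[-0.929, 0.37, 0.002], [0.37, 0.929, -0.001], [-0.002, -0.0, -1.0]]
contact_force: [-0.8, -0.1, 5.8]
finger_gap: 0.0583
```

```bash
python3 - <<'E'
from plant import get_state, vision
import cv2
cv2.imwrite('pics/s2.png',vision.snapshot('scene')[:,:,::-1])
E
```

```text
(no output)
```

View pics/s2.png

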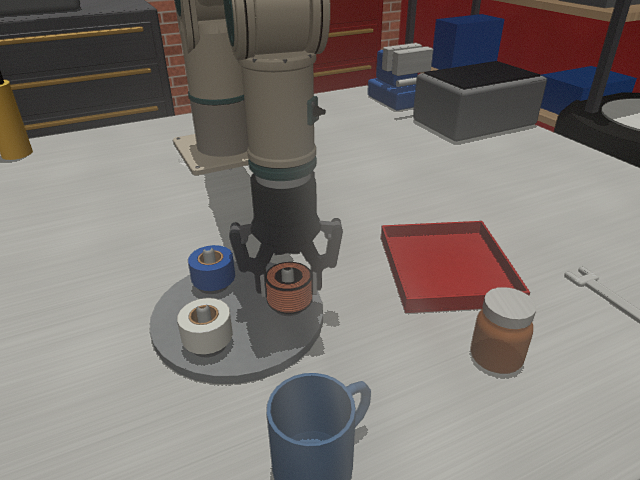

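The jaws hold the coil at a 58 mm gap (60 mm expected), and both rolls are untouched at (212,268) and (205,325). I'll lift it straight up.

Call:
jog_arm(
  plan=[
    [0,0,0,4,0,0,0],
    [0,0,0,10,0,0,0],
    [0,0,0,18,0,0,0],
    [0,0,0,28,0,0,0],
    [0,0,0,38,0,0,0],
    [0,0,0,48,0,0,0],
    [0,0,0,58,0,0,0],
    [0,0,0,68,0,0,0],
    [0,0,0,78,0,0,0],
    [0,0,0,86,0,0,0],
    [0,0,0,90,0,0,0],
    [0,0,0,90,0,0,0],
    [0,0,0,90,0,0,0],
  ],
)

```text
t: 6.32
tcp_pos: [0.5895, -0.0904, 0.1319]
tool_rot: [[-0.929, 0.37, 0.001], [0.37, 0.929, -0.001], [-0.001, -0.0, -1.0]]
contact_force: [-0.4, -0.1, -2.9]
finger_gap: 0.0585
```

```bash
python3 - <<'E'
from plant import get_state, vision
import cv2
cv2.imwrite('pics/s3.png',vision.snapshot('scene')[:,:,::-1])
E
```

```text
(no output)
```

View pics/s3.png

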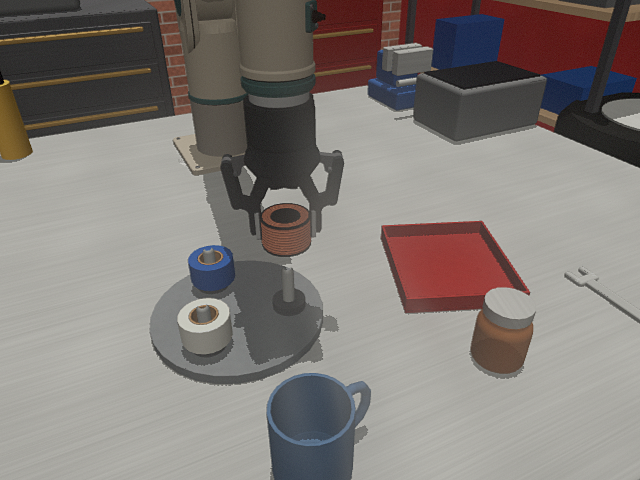

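The coil is clear of the post and level, and the load reading is −2.9 N. I'll carry it to the tray.

Call:
jog_arm(
  plan=[
    [0,0,6,0,0,0,0],
    [0,1,18,0,0,0,0],
    [0,1,36,0,0,0,0],
    [0,2,58,0,0,0,0],
    [0,3,82,0,0,0,0],
    [0,4,106,0,0,0,0],
    [0,4,130,0,0,0,0],
    [0,5,154,0,0,0,0],
    [0,6,178,0,0,0,0],
    [0,7,202,0,0,0,0],
    [0,8,222,0,0,0,0],
    [0,8,238,0,0,0,0],
    [0,8,247,0,0,0,0],
    [0,8,251,0,0,0,0],
    [0,8,251,0,0,0,0],
    [0,8,251,0,0,0,0],
  ],
)

```text
t: 8.38
tcp_pos: [0.5975, 0.1594, 0.1318]
tool_rot: [[-0.928, 0.371, 0.001], [0.371, 0.928, -0.001], [-0.001, -0.001, -1.0]]
contact_force: [-0.1, -0.1, -2.8]
finger_gap: 0.0586
```

```bash
python3 - <<'E'
from h import *
for n in('scene','top'): cv2.imwrite(f'pics/{n}4.png',vision.snapshot(n)[:,:,::-1])
a=cv2.imread('pics/scene4.png')[130:330,340:560];b=cv2.imread('pics/top4.png')[120:320,90:310]
cv2.imwrite('pics/c4.png',np.hstack([cv2.resize(a,(400,364)),cv2.resize(b,(400,364))]))
E
```

```text
(no output)
```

View pics/c4.png

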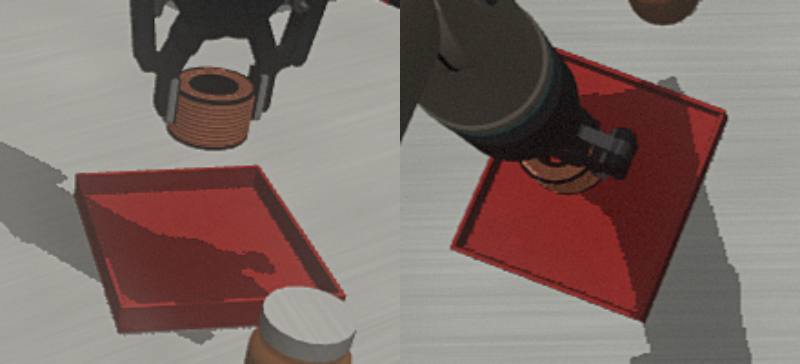

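The coil hangs over the tray centre, held by both pads. Contact is expected at about −112 mm, so I'll go down to −106 and then feel for the floor.

Call:
jog_arm(
  plan=[
    [0,1,1,-8,0,0,0],
    [0,1,1,-22,0,0,0],
    [0,1,1,-40,0,0,0],
    [0,1,1,-58,0,0,0],
    [0,1,1,-74,0,0,0],
    [0,1,1,-88,0,0,0],
    [0,1,1,-98,0,0,0],
    [0,1,1,-104,0,0,0],
    [0,1,1,-106,0,0,0],
    [0,1,1,-106,0,0,0],
    [0,1,1,-106,0,0,0],
  ],
)

```text
t: 9.85
tcp_pos: [0.5989, 0.1608, 0.0264]
tool_rot: [[-0.929, 0.371, 0.002], [0.371, 0.929, -0.001], [-0.002, -0.0, -1.0]]
contact_force: [0.1, -0.7, -2.9]
finger_gap: 0.0586
```

Call:
jog_arm(
  plan=[
    [0,0,0,-2,0,0,0],
    [0,0,0,-4,0,0,0],
    [0,0,0,-5,0,0,0],
    [0,0,0,-5,0,0,0],
  ],
)

```text
t: 10.35
tcp_pos: [0.5988, 0.1608, 0.0212]
tool_rot: [[-0.929, 0.371, 0.001], [0.371, 0.929, -0.001], [-0.002, -0.0, -1.0]]
contact_force: [0.1, -0.8, -2.7]
finger_gap: 0.0585
```

Call:
jog_arm(
  plan=[
    [0,0,0,-1,0,0,0],
    [0,0,0,-2,0,0,0],
    [0,0,0,-2,0,0,0],
  ],
)

```text
t: 10.72
tcp_pos: [0.5988, 0.1608, 0.0193]
tool_rot: [[-0.929, 0.371, 0.001], [0.371, 0.929, -0.001], [-0.002, -0.0, -1.0]]
contact_force: [-0.8, -0.3, -1.0]
finger_gap: 0.0584
```

Contact is beginning as expected: the load fell from −2.8 N to −1.0 N at z=0.0193. One more small step.

Call:
jog_arm(
  plan=[
    [0,0,0,-1,0,0,0],
    [0,0,0,-1,0,0,0],
  ],
)

```text
t: 10.98
tcp_pos: [0.5988, 0.1608, 0.0192]
tool_rot: [[-0.929, 0.371, 0.002], [0.371, 0.929, -0.001], [-0.002, -0.0, -1.0]]
contact_force: [-3.1, -0.9, 5.1]
finger_gap: 0.0584
```

The coil is seated on the floor (+5 N). I'll open gently and let it settle.

Call:
jog_arm(
  plan=[
    [0.72,0,0,0,0,0,0],
    [0.8,0,0,0,0,0,0],
    [0.9,0,0,0,0,0,0],
    [1,0,0,0,0,0,0],
    [1,0,0,0,0,0,0],
    [1,0,0,0,0,0,0],
    [1,0,0,0,0,0,0],
  ],
)

```text
t: 11.85
tcp_pos: [0.5988, 0.1608, 0.0192]
tool_rot: [[-0.928, 0.371, 0.002], [0.371, 0.928, -0.001], [-0.002, -0.0, -1.0]]
contact_force: [-0.3, -0.2, 0.2]
finger_gap: 0.0853
```

```bash
python3 - <<'E'
from plant import get_state, vision
import cv2
cv2.imwrite('pics/s5.png',vision.snapshot('scene')[:,:,::-1])
cv2.imwrite('pics/w5.png',vision.snapshot('wrist')[:,:,::-1])
E
```

```text
(no output)
```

View pics/s5.png

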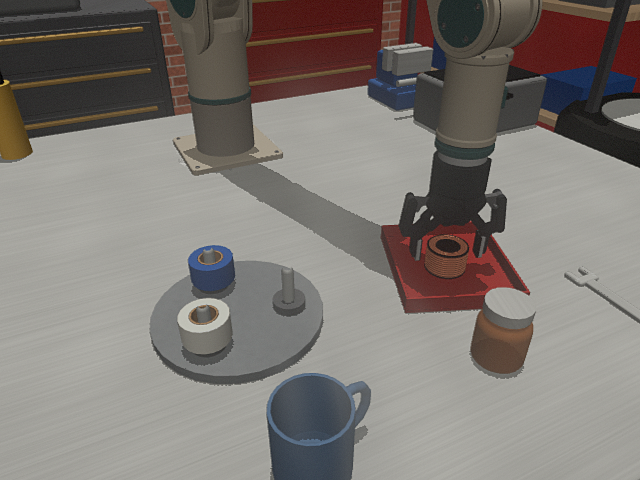

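View pics/w5.png

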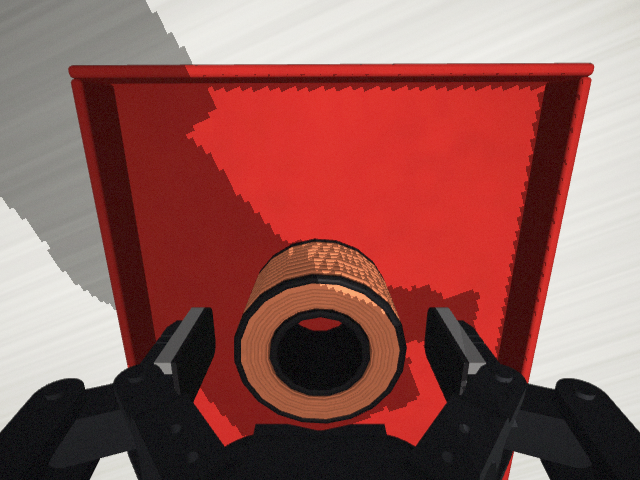

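The coil stands flat in the tray, at wrist pixel (320,352), with both fingers clear of it. I'll back off straight up, then toward the base to uncover the top view.

Call:
jog_arm(
  plan=[
    [1,0,0,5,0,0,0],
    [1,0,0,15,0,0,0],
    [1,0,0,35,0,0,0],
    [1,0,0,60,0,0,0],
    [1,0,0,90,0,0,0],
    [1,0,0,120,0,0,0],
    [1,0,0,150,0,0,0],
    [1,-20,20,170,0,0,0],
    [1,-50,50,180,0,0,0],
    [1,-80,80,180,0,0,0],
    [1,-110,110,180,0,0,0],
    [1,-140,140,180,0,0,0],
    [1,-165,165,180,0,0,0],
    [1,-180,180,180,0,0,0],
    [1,-190,190,180,0,0,0],
    [1,-190,190,180,0,0,0],
    [1,-190,190,180,0,0,0],
  ],
)

```text
t: 14.08
tcp_pos: [0.4099, 0.3498, 0.1996]
tool_rot: [[-0.928, 0.373, 0.003], [0.373, 0.928, -0.001], [-0.003, 0.0, -1.0]]
contact_force: [0.1, 0.2, -0.4]
finger_gap: 0.0852
```

```bash
python3 - <<'E'
from h import *
for n in('scene','top'): cv2.imwrite(f'pics/{n}6.png',vision.snapshot(n)[:,:,::-1])
a=cv2.imread('pics/scene6.png')[210:320,370:540];b=cv2.imread('pics/top6.png')[135:305,105:285]
A=cv2.resize(a,(400,259));B=cv2.resize(b,(400,378))
cv2.imwrite('pics/c6.png',np.hstack([np.pad(A,((0,119),(0,0),(0,0))),B]))
# did the rolls move?
for n,pre in(('scene',[(225,360,150,260)]),('top',[(170,310,395,480)])):
    r0,r1,c0,c1=pre[0]
    for nm,lo,hi in(('blue',(105,120,40),(130,255,255)),('white',(0,0,150),(180,60,255))):
        o=[]
        for k in'06':
            h=cv2.cvtColor(cv2.imread(f'pics/{n}{k}.png')[r0:r1,c0:c1],cv2.COLOR_BGR2HSV); m=cv2.inRange(h,lo,hi)
            cs,_=cv2.findContours(m,0,1); M=cv2.moments(max(cs,key=cv2.contourArea)); o.append((M['m10']/M['m00']+c0,M['m01']/M['m00']+r0))
        print(n,nm,np.round(o,1).tolist())
E
```

```text
scene blue [[209.9, 257.8], [209.9, 257.8]]
scene white [[193.3, 249.6], [193.3, 249.6]]
top blue [[420.4, 278.2], [420.5, 278.2]]
top white [[444.6, 201.0], [444.6, 200.9]]
```

View pics/c6.png

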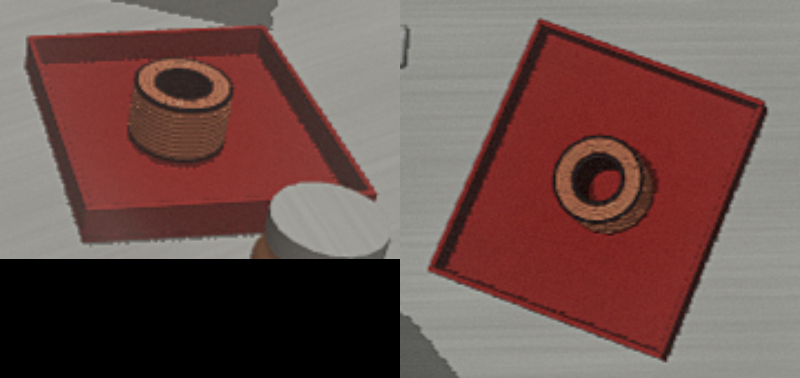

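Top-face centre is at about (194.1,215.6) in the top view and (447.8,245.7) in the scene view. I'll triangulate it, then hand in.

```bash
python3 - <<'E'
from h import *
from plant import get_state,robot
X,e=tri((194.1,215.6),(447.8,245.7)); print(X,e)
R=np.array([[.93,.37],[-.37,.93]]); print('in tray',R@(X[:2]-[.5985,.1613]))
if abs(X[2]-.044)<.006: print(robot.close_job())
print(get_state()['t'])
E
```

```text
[0.59804329 0.15857168 0.04420846] [np.float64(0.47825926388351275), np.float64(0.5977485012877594)]
in tray [-0.00143422 -0.00236835]
the job is handed in; nothing more can be done
None
the job is handed in; nothing more can be done
```

The clutch coil is lying flat in the red tray, let go, and the job is handed in at about 14 s of the 40 s allowed. No verdict was reported.

- **What I did:** I located the coil and tray in two fixed views, and checked the coil with the wrist camera. I gripped the coil at 40 N and lifted it 90 mm straight up off its post. I lowered it to the middle of the tray floor by feel, opened the gripper and backed the arm clear.
- **Coil position:** In the last pictures its top face is at 44.2 mm (44 mm expected), about 3 mm from the tray centre. It looks flat in both views. I did not measure its tilt separately.
- **Tape rolls:** The blue roll's mask moved at most 0.1 px in either view, and the white roll's moved 0.1 px in the top view. In the scene view my white mask seems to have caught the bench instead of the roll, so that check says nothing. By eye the roll is in the same place there.
- **Disagreements:**
  - The automatic bore-centre triangulation first gave 49 mm, because it picked up the wrong contour. I used outline centres read from the picture instead (66.7 mm against 67 mm expected).
  - The tray's long side measured 187 mm against the stated 190 mm.
  - The top and wrist cameras differed by about 2.5 mm in y for the coil.

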